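Shut the programming jig and run clear, then write

TASK

A radio module lies ready in the programming jig: with the fingertips push the jig's raised lid gently down until it is fully shut, then on its control box press the round key well down with a light touch (it clears the old program), let it come up, and then press the long bar key in the same way (it writes the new one). Grip or lift nothing; press neither of these keys while the lid is still up, and never the square key between them. Leave the lid shut, all keys up, the module in its nest, and the control box and the things standing around where they are.

Things in the scene. Friction and masses are not known exactly. Their poses are not given: they have to be found in the camera images.
- prog_jig: programming jig, a low dark test fixture fixed to the bench, 190 x 170 mm and 36 mm high, with a recessed nest in which the module lies, and a grey framed lid. Origin at the bench under its middle; its x axis points from the front (lid tab) to the back (hinge), y to the left, z up. A small dial stands at the front right of its deck and is not used
- prog_jig_lid (a joint): angle of the jig's lid (rad): 0 fully shut, grows as the lid is raised (1.75 at most). Starts part open and stays where it is left because the hinge is stiff (friction about 0.35 N m, so roughly 1 to 3 N at the tab moves it); it must be pushed the whole way down, to a hard stop at 0, and then stays shut
- lid_tab (a point): middle of the upper face of the lid's front tab (red plastic). The tab is 26 mm deep (along the lid) by 40 mm wide and 8 mm thick and is the lid's free end, 191 mm from the hinge; with the lid shut this point is 64 mm above the bench. Site axes turn with the lid: x along the lid towards the hinge, z out of its upper (outer) face
- lid_hinge (a point): point on the lid's hinge axis, straight behind the tab, 61.5 mm above the bench; the axis runs along this point's y (the jig's y). With the lid at angle a the tab point is 191 cos a mm in front of it (towards the jig's -x) and about 191 sin a + 2.5 cos a mm above it
- module_10: black hand-held radio module, 115 x 65 x 25 mm, lying loose in the jig's nest; origin at the middle of its underside. Stays where it is
- control_box: loose black plastic box on rubber feet, 0.7 kg, 110 mm deep (its x), 156 mm wide (its y); flat key deck 30 mm above the bench; at the far side (+x) a display hump 49 mm high, beginning 41 mm beyond the line of key centres. Origin at the bench under its middle. Three plain grey keys in a row along its y, 48 mm apart, 11 mm proud: round at +y, square in the middle, long bar at -y
- round_key_top (a point): middle of the top of the round key (22 mm across), 41 mm above the bench when up
- square_key_top (a point): middle of the top of the square key (20 x 20 mm), 41 mm above the bench; not to be pressed
- bar_key_top (a point): middle of the top of the long bar key (36 mm along the box's x, 16 mm along its y), 41 mm above the bench when up
- round_key (a joint): how far the round key is pressed (m): 0 up, 0.004 where it switches, 0.008 at its stop; sprung: 1.6 N to start it, 4.8 N where it switches, 8 N at the stop; comes up by itself
- square_key (a joint): how far the square key is pressed (m), 0 up, 0.004 where it switches, 0.008 at its stop; same spring; not to be pressed
- bar_key (a joint): how far the bar key is pressed (m), 0 up, 0.004 where it switches, 0.008 at its stop; same spring
- meter: pocket multimeter, 128 x 66 x 38 mm, lying on the bench beside the control box; origin under its middle; a bystander
- solder_reel: reel of solder, 56 mm across, 29 mm high, standing on the bench behind the control box; origin under its middle; a bystander

How it is judged:
On the way, in this order (a step that is already met when the one before it is completed fails the run):
1. the lid is fully shut (value of joint prog_jig_lid below 0.03 rad), for 0.2 s.
2. the round key is pressed at least half way, the bar key being up (value of joint round_key above 0.004 m and value of joint bar_key below 0.0015 m), for 0.05 s.
3. the bar key is pressed at least half way, the round key being up again (value of joint bar_key above 0.004 m and value of joint round_key below 0.0015 m), for 0.05 s.
At the end, for the whole second after the job is handed in: The lid is shut (within 0.03 rad, about 6 mm at the tab), all three keys are up (within 1.5 mm), the module lies in the nest, and the control box, meter and reel are within 15 mm of where they stood (value of joint prog_jig_lid below 0.03 rad and value of joint each of round_key, bar_key, square_key below 0.0015 m and distance of each of control_box, meter, solder_reel from where it was at the start of the episode below 0.015 m and angle between control_box's own z axis and vertical below 0.05 rad and linear speed of control_box below 0.01 m/s and z of module_10 in the frame of prog_jig below 0.028 m); the robot touches nothing.
It fails at once if the round or the bar key pressed while the lid is up (value of joint any of round_key, bar_key above 0.002 m and value of joint prog_jig_lid above 0.06 rad).
It fails at once if the square key pressed (value of joint square_key above 0.0025 m).
It fails at once if the control box pressed or struck harder than 25 N, or the jig or its lid harder than 60 N (contact force between any of the fingers, the arm and control_box above 25 N or contact force between any of the fingers, the arm and prog_jig above 60 N).
It fails at once if the lid slammed (faster than 3 rad/s) or raised higher instead of lowered (velocity of joint prog_jig_lid below -3 rad/s or value of joint prog_jig_lid above 1.15 rad).
It fails at once if the module lifted out of its nest, or the control box, meter or reel lifted or shifted more than 15 mm (z of module_10 in the frame of prog_jig above 0.04 m or distance of any of control_box, meter, solder_reel from where it was at the start of the episode above 0.015 m).
It also fails if it takes over 64 s, if anything falls off the work surface, if the arm or the gripper's body presses on something with over 40 N, if the wrist force passes 120 N, or if a joint passes its speed limit or range.

ROBOT

A 6-joint arm with a two-finger parallel gripper is mounted at the origin on a cart in front of the work surface, level with it; the furniture and walls round the work are solid. World frame = base frame: x ahead of the robot, y to its left, z up, the work surface at z = 0. Lengths are in m, angles in rad, forces in N, time in s.
With the tool pointing down it reaches from about 0.25 to 0.725 m from the base axis. Payload 4 kg.
Tool frame: the origin (TCP) lies midway between the tips of the shut fingers; the grasp point (between the pads) lies bot.pinch_z behind it (bot.pinch_z is the distance from the TCP to the grasp point, in m); z points along the fingers, y is the line along which they close (so a half turn about z gives the same grasp; the last joint's range is limited). The gripper opens to 85 mm and grips with 20 to 120 N. Pads are 22 mm wide; open, the fingers measure 114 mm over their backs; the gripper's body (76 mm by 85 mm) begins 54 mm behind the grasp point. The pads swing forward as they close: fully open they stand 13 mm farther back than shut.
Start: joints at [1.205, 0.241, 0.005, 1.335, 0, 1.571], TCP at [0.179, 0.467, 0.231] pointing down, gripper open.
Joint ranges: [-2.72, 2.72], [-1.05, 1.87], [-1.09, 1.28], [-1.99, 2.15], [-1.42, 1.44], [-3.14, 3.14]. Speed limits (rad/s): [2.79, 2.79, 3.14, 3.14, 3.14, 3.14].

INTERFACE

Orientations are given as a unit quaternion [x, y, z, w].
In Python, from workcell import bot gives the robot as it stands.
- The arm moves only by the tool jog_arm, called in YAML: its name, and indented under it one key for each argument. Schema: {"type":"object","properties":{"segments":{"type":"array","items":{"type":"array","items":{"type":"array","items":{"type":"number"},"minItems":7,"maxItems":7},"minItems":1,"maxItems":10},"minItems":1,"maxItems":1},"only":{"type":"string"},"quiet":{"type":"boolean"},"lines":{"type":"string"}},"required":["segments"],"additionalProperties":false}. segments is a list that holds a single list of rows (three levels of brackets), with 1 to 10 rows, each of 7 numbers: a rotation vector rx, ry, rz in parts of the range, where 1.0 means pi rad, then dx, dy, dz in a scale on which 1.0 is 0.75 m, then the finger opening in m; each row is the pose to reach, as a shift and turn from the pose commanded when the call began, along the tool's axes at that moment; what a row does not reach only later rows make up. A row lasts 1/8 s, in which the tool goes at most 0.0625 m and 0.188 rad, less where a joint would pass 70% of its speed; a pose out of reach is approached as far as the arm can. The fingers move at their own pace and stop on an object; the grip force is fixed at half the most. Time passes only in rows, so rows that do not move let the fingers close. The tool returns the time, the measured TCP pose, the force, the opening and the grip force at its end. only (a regular expression) keeps the lines of the reply that match it, lines (a string "A,B") keeps lines A to B, and quiet returns only ok. No shift or turn number may pass 1 either way. Input that does not fit is refused with a message, and nothing moves.
- bot.get_obs(): the state, without advancing time (a new reading comes with each control period).
- bot.camera(name): name is "scene" or "top"; returns the picture (400x640x3 uint8, red, green, blue); there is no depth.
- bot.calibration(name): a dict with "mtx" (3x3 intrinsics, pixels), "R" (3x3) and "t" (3): a world point X has camera coordinates R X + t. Camera axes: x right, y down, z forward; pixel columns grow to the right and rows downward; lengths in m; the calibration is good to about 2 mm. A picture is of the moment at which its call begins. calibration takes no time and is no camera call.
- bot.job_done(): hands the job in; it is judged then, once.
The state is a dict: "clock": time; "joint_pos": joint angles; "joint_vel": joint speeds; "tau": joint torques, N m; "eef_pos": TCP position; "tool_rot": TCP orientation; "ft_force": force on the tool from outside, world axes, zero at the start; "ft_torque": the same for the moment, N m; "grip_width": finger opening in m; "grasp_force": force on a finger pad.
Only numpy, scipy, OpenCV 4.12 (cv2) and the standard library are available. Lean on these libraries where they do the work, as an engineer would, in place of code of your own. Each camera call takes 0.05 s, during which the arm holds its last target. There are 200 camera calls.

## Working session

There is one attempt and no reset: what is moved stays moved. The work goes in short steps, Python scripts to look and compute and a tool call to move; the robot and the scene stay as the last step left them, time stands still between calls to the robot, and variables do not carry over. Pictures are saved under pics/ and viewed, at most 10 in all, crops included, and the job is handed in when it is done.

```bash
ls; mkdir -p pics
```

Run:
```python
from workcell import bot
import cv2
for n in("scene","top"):
    cv2.imwrite(f"pics/{n}0.png",bot.camera(n)[:,:,::-1])
    c=bot.calibration(n);print(n,c)
o=bot.get_obs();print(o,bot.pinch_z)
```

```text
pics
workcell.py
scene {'mtx': array([[496.50044099,   0.        , 320.10889395],
       [  0.        , 496.50044099, 197.69738875],
       [  0.        ,   0.        ,   1.        ]]), 'R': array([[ 0.57315441, -0.81940857,  0.00797554],
       [-0.37270366, -0.26933943, -0.88800239],
       [ 0.7297849 ,  0.50598998, -0.45976966]]), 't': array([-0.28400148,  0.26685708,  1.05677845])}
top {'mtx': array([[378.96997234,   0.        , 320.39873559],
       [  0.        , 378.96997234, 200.51130612],
       [  0.        ,   0.        ,   1.        ]]), 'R': array([[-1.28439834e-03, -9.99998694e-01, -9.81200580e-04],
       [-9.90150493e-01,  1.40911763e-03, -1.40000054e-01],
       [ 1.40001254e-01,  7.91720401e-04, -9.90151010e-01]]), 't': array([0.03543538, 0.54879953, 1.05518299])}
{'clock': 0.1, 'joint_pos': array([ 1.20499952e+00,  2.41352926e-01,  3.83607351e-03,  1.33522643e+00,
       -1.16826633e-05,  1.57079273e+00]), 'joint_vel': array([-0.00011511, -0.00117693,  0.00289571, -0.00032041, -0.0008292 ,
        0.00085672]), 'tau': array([-2.46921891e-04, -3.73138297e+01,  2.53009862e+01,  1.08578833e-02,
       -9.27419336e-06, -1.91834567e-05]), 'eef_pos': array([0.17863981, 0.46636935, 0.23048564]), 'tool_rot': array([ 1.81878534e-01,  9.83320523e-01, -9.58300845e-04, -1.71313962e-04]), 'ft_force': array([ 0.87393184,  0.85780468, -0.10879316]), 'ft_torque': array([-0.00989634,  0.00073858, -0.02392171]), 'grasp_force': 0.0, 'grip_width': 0.08547409243730805} 0.0187
```

View pics/scene0.png

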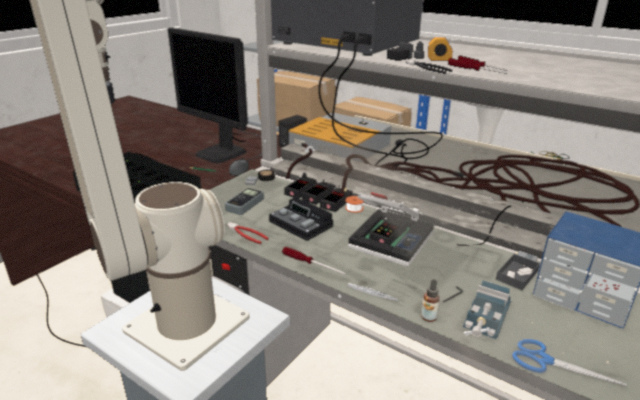

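View pics/top0.png

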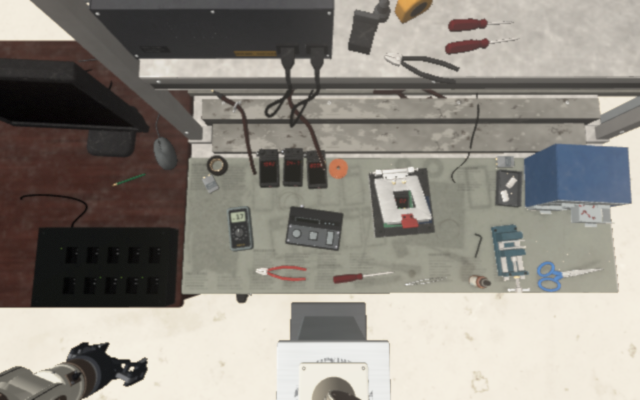

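The scene view shows the jig near (392,232) and the control box near (300,215). The top view shows the jig at (402,200) with its red tab at about (409,222), the control box at (314,228), the reel at (338,168) and the meter at (240,228). I'll enlarge these areas.

Run:
```python
import cv2,numpy as np
s=cv2.imread("pics/scene0.png");t=cv2.imread("pics/top0.png")
a=cv2.resize(t[155:255,270:445],None,fx=4.5,fy=4.5,interpolation=cv2.INTER_CUBIC)
cv2.imwrite("pics/topc.png",a)
cv2.imwrite("pics/scenec.png",cv2.resize(s[180:270,260:440],None,fx=4.4,fy=4.4,interpolation=cv2.INTER_CUBIC))
```

```text
(no output)
```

View pics/topc.png

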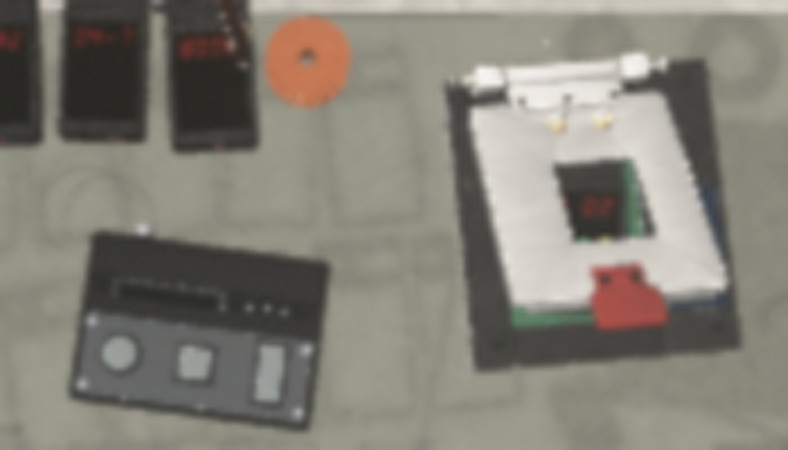

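View pics/scenec.png

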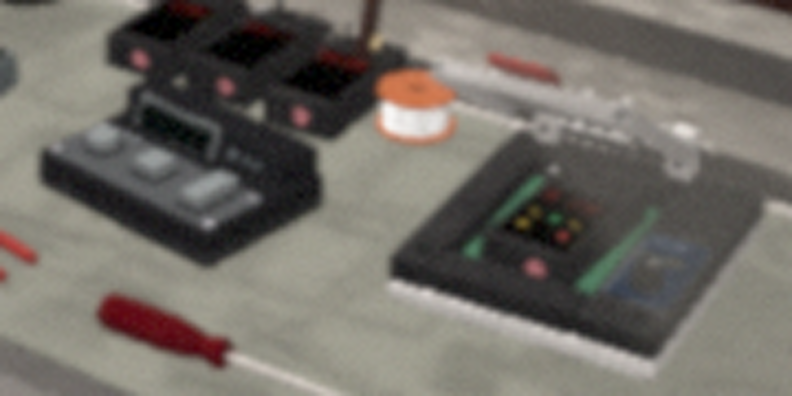

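Top crop: round key (119,353), square (194,362), bar (269,373); red tab centre (628,297); jig corners about (450,85),(705,60),(740,348),(478,368). Scene crop: the lid is well up, with its red tab at (525,68); keys at (103,137), (153,163), (212,187).

Create h.py:
```python
import cv2,numpy as np
from workcell import bot
def ray(n,p):
    c=bot.calibration(n);d=c["R"].T@np.linalg.inv(c["mtx"])@np.array([p[0],p[1],1.]);return -c["R"].T@c["t"],d
def plane(n,p,z):
    o,d=ray(n,p);return o+d*(z-o[2])/d[2]
def tri(p,q):
    A=[];b=[]
    for n,x in(("top",p),("scene",q)):
        o,d=ray(n,x);d=d/np.linalg.norm(d);P=np.eye(3)-np.outer(d,d);A.append(P);b.append(P@o)
    X=np.linalg.lstsq(np.vstack(A),np.hstack(b),rcond=None)[0]
    return X,np.linalg.norm(np.vstack(A)@X-np.hstack(b))
def blobs(img,lo,hi,box):
    m=cv2.inRange(cv2.cvtColor(img,cv2.COLOR_BGR2HSV),lo,hi);k=np.zeros_like(m);x0,y0,x1,y1=box;k[y0:y1,x0:x1]=m[y0:y1,x0:x1]
    n,l,s,c=cv2.connectedComponentsWithStats(k)
    return [(s[i][4],c[i].round(1)) for i in range(1,n) if s[i][4]>8]
```

Run:
```python
from h import *
np.set_printoptions(precision=4,suppress=True)
t=cv2.imread("pics/top0.png");s=cv2.imread("pics/scene0.png")
tp=lambda x,y:(270+(x+.5)/4.5-.5,155+(y+.5)/4.5-.5); sp=lambda x,y:(260+(x+.5)/4.4-.5,180+(y+.5)/4.4-.5)
print("keys top",blobs(t,(0,0,125),(180,60,255),(286,226,336,245)))
print("keys sc",blobs(s,(0,0,125),(180,60,255),(272,200,320,232)))
print("red",blobs(t,(0,120,60),(8,255,255),(395,205,425,235)),blobs(t,(172,120,60),(180,255,255),(395,205,425,235)),blobs(s,(0,80,60),(8,255,255),(365,188,395,202)))
for a,b in(((119,353),(103,137)),((194,362),(153,163)),((269,373),(212,187))):
    print(plane("top",tp(*a),.041),plane("scene",sp(*b),.041),tri(tp(*a),sp(*b)))
print("tab",tri(tp(628,297),sp(525,68)))
for c in((450,85),(705,60),(740,348),(478,368)): print(plane("top",tp(*c),.036))
print("hinge",[tri(tp(*a),sp(*b)) for a,b in (((487,78),(548,128)),((635,66),(684,150)))])
```

```text
keys top [(np.int32(38), array([295.9, 233.1])), (np.int32(43), array([312.7, 235.1])), (np.int32(62), array([329.5, 237.5]))]
keys sc [(np.int32(173), array([278.9, 205.2])), (np.int32(26), array([294.4, 215.7])), (np.int32(37), array([306.5, 221.7])), (np.int32(64), array([276.8, 228.8]))]
red [(np.int32(151), array([408.7, 221.7]))] [] [(np.int32(43), array([377.7, 194.7]))]
[0.4551 0.1041 0.041 ] [0.4487 0.0966 0.041 ] (array([0.456 , 0.1037, 0.0355]), np.float64(0.0012710161905366774))
[0.4493 0.0566 0.041 ] [0.4406 0.0496 0.041 ] (array([0.4497, 0.0567, 0.0344]), np.float64(7.54393894185292e-05))
[0.4424 0.0093 0.041 ] [0.4381 0.0014 0.041 ] (array([0.4437, 0.0077, 0.0361]), np.float64(0.0025816218937713526))
tab (array([ 0.4789, -0.1894,  0.1645]), np.float64(0.0010337236362286367))
[ 0.6287 -0.1092  0.036 ]
[ 0.6451 -0.2754  0.036 ]
[ 0.458  -0.2901  0.036 ]
[ 0.4456 -0.1234  0.036 ]
hinge [(array([ 0.6317, -0.1316,  0.0398]), np.float64(0.001944368083002355)), (array([ 0.637 , -0.225 ,  0.0515]), np.float64(0.0016385957071293133))]
```

The manual's scale: shifts go in shares of 0.75 m and turns go in shares of pi rad. Converting my numbers, -0.5145 m / 0.75 = -0.686, -0.507 m / 0.75 = -0.676, -0.366 rad / 3.1416 = -0.1165.

jog_arm:
  segments:
    - [[0,0,-0.1165,-0.686,-0.676,0.0133,0],[0,0,-0.1165,-0.686,-0.676,0.0133,0],[0,0,-0.1165,-0.686,-0.676,0.0133,0],[0,0,-0.1165,-0.686,-0.676,0.0133,0],[0,0,-0.1165,-0.686,-0.676,0.0133,0],[0,0,-0.1165,-0.686,-0.676,0.0133,0],[0,0,-0.1165,-0.686,-0.676,0.0133,0],[0,0,-0.1165,-0.686,-0.676,0.0133,0],[0,0,-0.1165,-0.686,-0.676,0.0133,0],[0,0,-0.1165,-0.686,-0.676,0.0133,0]]

```text
clock: 1.35
eef_pos: [0.435, -0.0974, 0.2226]
tool_rot: [0.0, 1.0, 0.0, 0.0]
ft_force: [0.9, 0.8, 0.5]
grip_width: 0.0002
grasp_force: 0.0
```

Scaled: -0.093 m / 0.75 = -0.124, -0.042 m / 0.75 = -0.056.

jog_arm:
  segments:
    - [[0,0,0,-0.056,-0.124,0,0],[0,0,0,-0.056,-0.124,0,0],[0,0,0,-0.056,-0.124,0,0],[0,0,0,-0.056,-0.124,0,0]]

```text
clock: 1.85
eef_pos: [0.476, -0.1879, 0.2221]
tool_rot: [0.0, 1.0, 0.001, -0.001]
ft_force: [0.2, 1.1, -0.7]
grip_width: 0.0004
grasp_force: 0.0
```

Run:
```python
from h import *
for n in("scene","top"):
    im=bot.camera(n)[:,:,::-1]; cv2.imwrite(f"pics/{n}1.png",im)
    b=im[150:270,330:450] if n=="scene" else im[150:270,345:465]
    globals()[n]=cv2.resize(b,(400,400),interpolation=cv2.INTER_CUBIC)
cv2.imwrite("pics/c1.png",np.hstack([scene,top]))
```

```text
(no output)
```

View pics/c1.png

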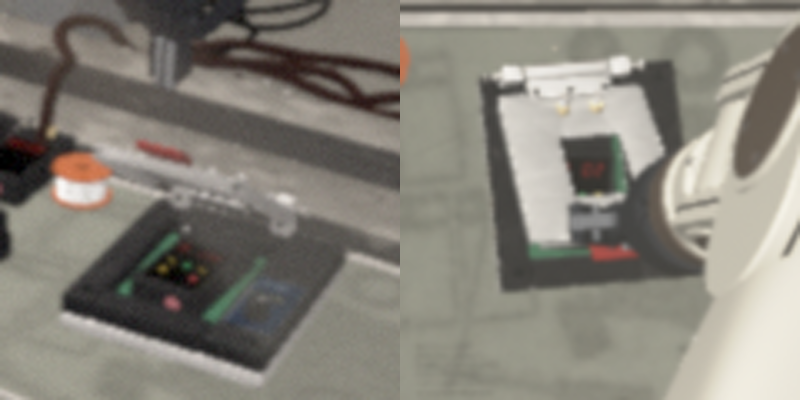

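The fingertips are right above the red tab: scene tip at about pixel (379,175), tab at (379,195). Next I'll push down along the arc.

Scaled: 0.079 m / 0.75 = 0.1053, 0.05 m / 0.75 = 0.0667.

jog_arm:
  segments:
    - [[0,0,0,0,0,0.0267,0],[0,0,0,0,0,0.0533,0],[0,0,0,0,0,0.0667,0],[0,0,0,0.004,0,0.0773,0],[0,0,0,0.008,0,0.0867,0],[0,0,0,0.012,0,0.096,0],[0,0,0,0.016,0,0.1053,0]]

```text
clock: 2.82
eef_pos: [0.4646, -0.1886, 0.1436]
tool_rot: [0.0, 1.0, -0.0, 0.0]
ft_force: [-0.1, -0.7, 1.8]
grip_width: 0.0003
grasp_force: 0.5
```

Scaled: 0.06 m / 0.75 = 0.08, 0.054 m / 0.75 = 0.072.

jog_arm:
  segments:
    - [[0,0,0,0.004,0,0.0107,0],[0,0,0,0.008,0,0.0213,0],[0,0,0,0.0107,0,0.032,0],[0,0,0,0.0133,0,0.0427,0],[0,0,0,0.016,0,0.0533,0],[0,0,0,0.0173,0,0.0627,0],[0,0,0,0.0187,0,0.072,0],[0,0,0,0.02,0,0.08,0]]

```text
clock: 3.82
eef_pos: [0.4498, -0.1884, 0.0833]
tool_rot: [-0.0, 1.0, 0.0, 0.0]
ft_force: [-0.1, -0.3, 1.4]
grip_width: 0.0001
grasp_force: 0.4
```

Scaled: 0.018 m / 0.75 = 0.024, 0.015 m / 0.75 = 0.02.

jog_arm:
  segments:
    - [[0,0,0,0.0013,0,0.008,0],[0,0,0,0.0013,0,0.0147,0],[0,0,0,0.0013,0,0.02,0],[0,0,0,0.0013,0,0.024,0]]

```text
clock: 4.32
eef_pos: [0.4486, -0.1883, 0.0655]
tool_rot: [-0.0, 1.0, 0.0, -0.0]
ft_force: [-1.0, -0.3, 0.3]
grip_width: -0.0
grasp_force: 0.4
```

jog_arm:
  segments:
    - [[0,0,0,0,0,0.0013,0],[0,0,0,0,0,0.0027,0],[0,0,0,0,0,0.0027,0]]

```text
clock: 4.7
eef_pos: [0.4486, -0.1883, 0.064]
tool_rot: [-0.0, 1.0, 0.0, -0.0]
ft_force: [-0.5, -0.3, 2.7]
grip_width: -0.0002
grasp_force: 1.6
```

Scaled: 0.001 m / 0.75 = 0.0013.

jog_arm:
  segments:
    - [[0,0,0,0,0,0.0013,0],[0,0,0,0,0,0.0013,0]]

```text
clock: 4.95
eef_pos: [0.4486, -0.1883, 0.0639]
tool_rot: [-0.0, 1.0, -0.0, 0.0]
ft_force: [-4.0, 1.2, 10.6]
grip_width: -0.0002
grasp_force: 5.1
```

jog_arm:
  segments:
    - [[0,0,0,0,0,0.0013,0],[0,0,0,0,0,0.0013,0]]

```text
clock: 5.2
eef_pos: [0.4487, -0.1883, 0.0638]
tool_rot: [-0.0, 1.0, -0.0, 0.0]
ft_force: [-6.3, 2.2, 16.3]
grip_width: -0.0003
grasp_force: 8.4
```

Force rises sharply at z=0.064, so the lid is on its hard stop. I'll rise, move above the round key and check.

Scaled: 0.291 m / 0.75 = 0.388, -0.06 m / 0.75 = -0.08.

jog_arm:
  segments:
    - [[0,0,0,0,0,-0.04,0],[0,0,0,0,0,-0.08,0],[0,0,0,-0.0067,0.0667,-0.08,0],[0,0,0,-0.0067,0.1467,-0.08,0],[0,0,0,-0.0067,0.2267,-0.08,0],[0,0,0,-0.0067,0.3067,-0.08,0],[0,0,0,-0.0067,0.388,-0.08,0],[0,0,0,-0.0067,0.388,-0.0267,0],[0,0,0,-0.0067,0.388,-0.0067,0],[0,0,0,-0.0067,0.388,-0.0067,0]]

```text
clock: 6.45
eef_pos: [0.4524, 0.1028, 0.0655]
tool_rot: [-0.001, 1.0, -0.0, -0.002]
ft_force: [0.4, -0.4, 0.4]
grip_width: 0.0001
grasp_force: 0.0
```

Run:
```python
from h import *
for n in("scene","top"):
    im=bot.camera(n)[:,:,::-1]; cv2.imwrite(f"pics/{n}2.png",im)
    b=im[170:270,260:440] if n=="scene" else im[155:255,265:445]
    globals()[n]=cv2.resize(b,(540,300),interpolation=cv2.INTER_CUBIC)
cv2.imwrite("pics/c2.png",np.vstack([scene,top]))
```

```text
(no output)
```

View pics/c2.png

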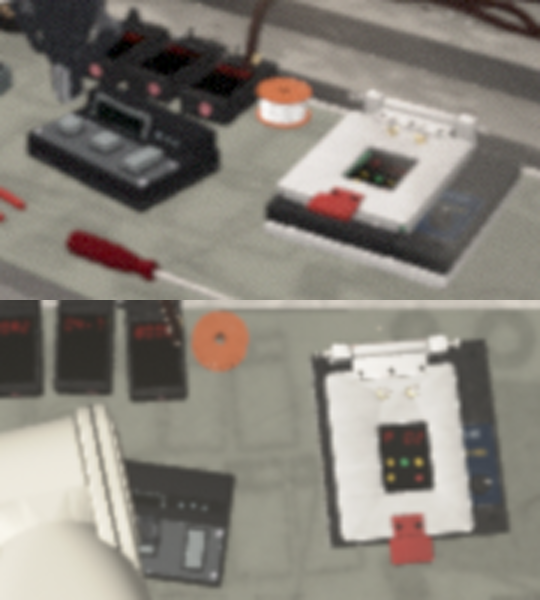

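The lid is flat shut, with the red tab at top-crop (411,540), and the fingertips hover over the round key. I'll press it in small steps.

Scaled: 0.028 m / 0.75 = 0.0373, 0.025 m / 0.75 = 0.0333.

jog_arm:
  segments:
    - [[0,0,0,0,0,0.0133,0],[0,0,0,0,0,0.024,0],[0,0,0,0,0,0.0307,0],[0,0,0,0,0,0.0333,0],[0,0,0,0,0,0.036,0],[0,0,0,0,0,0.0373,0]]

```text
clock: 7.3
eef_pos: [0.4535, 0.1025, 0.0389]
tool_rot: [-0.0, 1.0, -0.0, -0.0]
ft_force: [-1.0, -0.6, 3.5]
grip_width: 0.0002
grasp_force: 1.7
```

jog_arm:
  segments:
    - [[0,0,0,0,0,0.002,0],[0,0,0,0,0,0.004,0],[0,0,0,0,0,0.004,0]]

```text
clock: 7.68
eef_pos: [0.4535, 0.1025, 0.0359]
tool_rot: [-0.0, 1.0, -0.0, -0.0]
ft_force: [-2.9, -1.5, 4.9]
grip_width: 0.0002
grasp_force: 2.7
```

Scaled: 0.002 m / 0.75 = 0.0027, 0.001 m / 0.75 = 0.0013.

jog_arm:
  segments:
    - [[0,0,0,0,0,0.0013,0],[0,0,0,0,0,0.0027,0],[0,0,0,0,0,0.0027,0]]

```text
clock: 8.05
eef_pos: [0.4536, 0.1026, 0.0341]
tool_rot: [-0.0, 1.0, -0.0, -0.0]
ft_force: [-3.6, -1.1, 7.5]
grip_width: -0.0001
grasp_force: 3.5
```

About 7 mm of travel at 7.5 N, so the round key is pressed. Now up and over to the bar key.

Scaled: -0.094 m / 0.75 = -0.1253, -0.04 m / 0.75 = -0.0533.

jog_arm:
  segments:
    - [[0,0,0,0,0,-0.0133,0],[0,0,0,0,0,-0.0533,0],[0,0,0,0.008,-0.0627,-0.06,0],[0,0,0,0.016,-0.1253,-0.06,0],[0,0,0,0.016,-0.1253,-0.06,0],[0,0,0,0.016,-0.1253,-0.04,0],[0,0,0,0.016,-0.1253,-0.04,0]]

```text
clock: 8.93
eef_pos: [0.4412, 0.0092, 0.0632]
tool_rot: [-0.0, 1.0, 0.0, -0.001]
ft_force: [0.2, -0.3, -0.4]
grip_width: 0.0002
grasp_force: 0.0
```

Run:
```python
from h import *
for n in("scene","top"):
    im=bot.camera(n)[:,:,::-1]; cv2.imwrite(f"pics/{n}3.png",im)
    b=im[170:270,260:440] if n=="scene" else im[155:255,265:445]
    globals()[n]=cv2.resize(b,(540,300),interpolation=cv2.INTER_CUBIC)
cv2.imwrite("pics/c3.png",np.vstack([scene,top]))
```

```text
(no output)
```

View pics/c3.png

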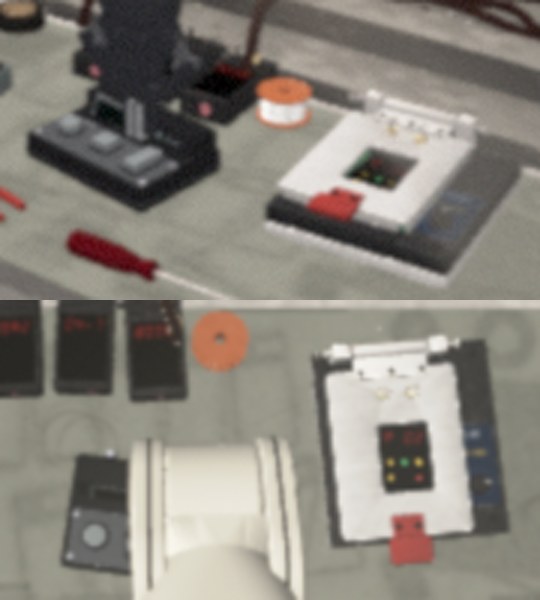

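The box hasn't moved and the round key is up. The tips are above the bar key: scene-crop tip (137,138), key (143,158). Pressing now.

Scaled: 0.025 m / 0.75 = 0.0333, 0.024 m / 0.75 = 0.032.

jog_arm:
  segments:
    - [[0,0,0,0,-0.0027,0.0133,0],[0,0,0,0,-0.0027,0.024,0],[0,0,0,0,-0.0027,0.0293,0],[0,0,0,0,-0.0027,0.032,0],[0,0,0,0,-0.0027,0.0333,0]]

```text
clock: 9.65
eef_pos: [0.4412, 0.0067, 0.0387]
tool_rot: [-0.0, 1.0, 0.0, -0.001]
ft_force: [-2.5, 0.3, 3.2]
grip_width: 0.0001
grasp_force: 1.7
```

jog_arm:
  segments:
    - [[0,0,0,0,0,0.002,0],[0,0,0,0,0,0.004,0],[0,0,0,0,0,0.006,0],[0,0,0,0,0,0.006,0]]

```text
clock: 10.15
eef_pos: [0.4412, 0.0067, 0.0344]
tool_rot: [-0.0, 1.0, 0.0, -0.0]
ft_force: [-3.8, 0.2, 6.6]
grip_width: 0.0004
grasp_force: 3.3
```

Bar key down 6.6 mm at 6.6 N. I'll lift clear, check and hand in.

Scaled: 0.24 m / 0.75 = 0.32, 0.18 m / 0.75 = 0.24.

jog_arm:
  segments:
    - [[0,0,0,0,0,-0.0133,0],[0,0,0,0,0,-0.0667,0],[0,0,0,0,0,-0.1333,0],[0,0,0,0,0,-0.2,0],[0,0,0,0,0.08,-0.2,0],[0,0,0,0,0.16,-0.2,0],[0,0,0,0,0.24,-0.2,0],[0,0,0,0,0.32,-0.2,0],[0,0,0,0,0.32,-0.2,0],[0,0,0,0,0.32,-0.2,0]]

```text
clock: 11.4
eef_pos: [0.4417, 0.2465, 0.1843]
tool_rot: [-0.0, 1.0, -0.0, 0.0]
ft_force: [-0.2, -0.3, -0.1]
grip_width: 0.0002
grasp_force: 0.0
```

Run:
```python
from h import *
for n in("scene","top"):
    im=bot.camera(n)[:,:,::-1]
    b=im[170:270,260:440] if n=="scene" else im[155:255,265:445]
    globals()[n]=cv2.resize(b,(540,300),interpolation=cv2.INTER_CUBIC)
cv2.imwrite("pics/c4.png",np.vstack([scene,top]))
```

```text
(no output)
```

View pics/c4.png

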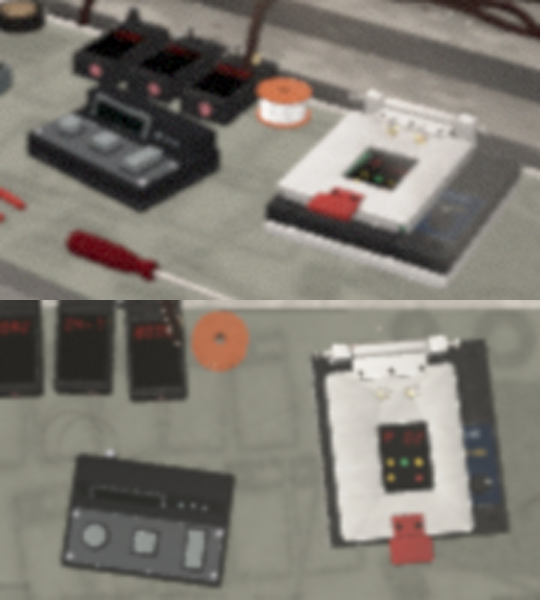

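The lid is shut, the keys are up at top-crop (95,537), (145,542) and (195,547), and the box and reel haven't moved. Handing in.

```bash
python3 -c "
from workcell import bot
print(bot.job_done())"
```

```text
the job is handed in; nothing more can be done
None
```

I pushed the lid down to its stop, pressed the round key about 7 mm and then the bar key about 6.6 mm, both at under 8 N, and handed the job in at about 11.5 s; the last pictures show the lid shut, all keys up, and the box and reel unmoved, but no verdict came back.

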